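Put the jar away in the roll-top bread bin

TASK

Put the amber jar away: roll the bread bin's cover all the way open, stand the jar upright on the bin's floor behind the low rail, beside the tin that already stands at its left end, and roll the cover fully shut again. Set the jar down rather than dropping it, do not let the cover slam, and leave the tin, the tumbler and the mug where they stand.

Things in the scene. Friction and masses are not known exactly. Their poses are not given: they have to be found in the camera images.
- bin: Wooden roll-top bread bin fixed to the counter, a half barrel 400 mm deep, 370 wide, 235 high. Origin: centre of its underside; own x to its back, y to its left, z up; mouth to its -x, roughly facing the robot. End walls 15 mm thick, 340 mm apart. Floor 12 mm above the counter. Front sill 41 mm high (bin x -191 to -181 mm). Fixed shell (outer radius 204 mm) over the rear half.
- bin_axis (a point): Centre of the barrel, on the axis about which the cover rolls: 30 mm above the bin's origin; the axis runs along the bin's y. The end walls are half-discs of 199 mm radius about it.
- bin_rail (a point): Middle of the top of the low wooden rail that runs across the bin's floor from end wall to end wall: 8 mm thick, top 24 mm above the counter (12 above the floor), at bin x -66 mm. The floor behind it (greater bin x) is free from bin x -62 to +150 mm but for the tin.
- cover (a joint): Curved tambour cover of wooden slats, outer radius 191 mm, rolling about the bin's axis up and back under the shell. Rad: 0 shut (edge on the sill), 1.2 fully open (stop): its edge is then a roof edge at bin x -55 mm, 210 mm above the counter, and the floor behind the rail is reached only by a tool tilted in from the front. Friction holds it where it is left; it takes 1 to 6 N at the handle.
- cover_grip (a point): Grip point on the cover's handle, a wooden block 24 mm wide (bin y), 24 mm along the arc, sticking out 46 mm, mid-width near the cover's lower edge. The point is 222 mm from the axis, 15 mm inside the block's outer end; at cover value q: bin x = -222 cos(0.209+q), z = 30 + 222 sin(0.209+q) mm. Its flat sides face bin +-y; 150 mm free on each side.
- jar: Round closed jar of amber glass with a steel lid, 60 mm diameter, 85 mm high, about 0.22 kg, standing on the counter to the right of the bin; it may change places with the tumbler. Origin at the centre of its underside.
- tin: Low round aluminium tin, 62 mm diameter, 56 mm high, standing in the left part of the bin behind the rail (bin x -10 to 50 mm, y 100 to 130 mm), under the roof and so out of sight from above; the middle and right of the bin's floor are empty. Origin at the centre of its underside. To be left alone.
- tumbler: Open clear glass tumbler, 68 mm across the rim, 80 mm high, on the counter to the right of the bin, in the jar's place or beside it. Origin at the centre of its underside. To be left alone.
- mug: White mug with a handle, 80 mm diameter, 90 mm high, on the counter further right. Origin at the centre of its underside. To be left alone.

How it is judged:
On the way, in this order (a step that is already met when the one before it is completed fails the run):
1. the cover has been rolled well open (joint above 1.05 rad) (value of joint cover above 1.05 rad), for 0.2 s.
2. the jar stands upright on the bin's floor behind the rail, let go (x of jar in the frame of bin between -0.036 and 0.14 m and y of jar in the frame of bin between -0.145 and 0.145 m and z of jar in the frame of bin between 0.007 and 0.017 m and angle between jar's own z axis and vertical below 0.1 rad and contact force between the fingers and jar below 0.1 N and value of joint cover above 0.7 rad), for 0.2 s.
At the end, for the whole second after the job is handed in: The cover is shut to within 0.04 rad (8 mm at its edge), and the jar stands upright (within 0.1 rad) and at rest on the bin's floor, wholly behind the rail and between the end walls (value of joint cover below 0.04 rad and x of jar in the frame of bin between -0.036 and 0.14 m and y of jar in the frame of bin between -0.145 and 0.145 m and z of jar in the frame of bin between 0.007 and 0.017 m and angle between jar's own z axis and vertical below 0.1 rad and linear speed of jar below 0.02 m/s); the robot touches nothing.
It fails at once if the jar is dropped (falls freely faster than 0.5 m/s) (linear speed of jar above 0.5 m/s and contact force between the fingers and jar below 0.1 N).
It fails at once if the jar is tipped over (more than 0.7 rad) (angle between jar's own z axis and vertical above 0.7 rad).
It fails at once if the cover is slammed (closing faster than 2 rad/s) (velocity of joint cover below -2 rad/s).
It fails at once if the tin, the tumbler or the mug is pushed more than 20 mm (distance of any of tin, tumbler, mug from where it was at the start of the episode above 0.02 m).
It also fails if it takes over 72 s, if anything falls off the work surface, if the arm or the gripper's body presses on something with over 40 N, if the wrist force passes 120 N, or if a joint passes its speed limit or range.

ROBOT

A 6-joint arm with a two-finger parallel gripper is mounted at the origin on the work surface. World frame = base frame: x ahead of the robot, y to its left, z up, the work surface at z = 0. Lengths are in m, angles in rad, forces in N, time in s.
With the tool pointing down it reaches from about 0.225 to 0.875 m from the base axis. Payload 3.4 kg.
Tool frame: the origin (TCP) lies between the finger pads; the fingertips stand 19 mm ahead of it and the grasp point (between the pads) is the TCP; z points along the fingers, y is the line along which they close (so a half turn about z gives the same grasp; the last joint's range is limited). The gripper opens to 85 mm and grips with 20 to 120 N. Pads are 22 mm wide; open, the fingers measure 114 mm over their backs; the gripper's body (76 mm by 85 mm) begins 54 mm behind the grasp point. The pads swing forward as they close: fully open they stand 13 mm farther back than shut.
Start: joints at [-1.434, 0.276, 1.505, -0, 1.361, -0.121], TCP at [0.147, -0.556, 0.25] pointing down, gripper open.
Joint ranges: [-2.89, 2.89], [-0.75, 2.08], [0.22, 2.7], [-1.18, 4.32], [0.11, 2.71], [-2.7, 2.7]. Speed limits (rad/s): [2.57, 2.57, 3.14, 3.14, 3.14, 3.14].

INTERFACE

Orientations are given as a unit quaternion [w, x, y, z].
In Python, from rig import get_state, imaging, ticket gives the robot as it stands. The module is installed in compiled form; this text tells all that it offers.
- The arm moves only by the shell command python3 -m inch 'ROWS' [FORCE]. ROWS is JSON, a list of rows, each an object with "claw": the opening, from -1 (shut) to 1 (fully open); "travel": the shift along the world's x, y, z in units of 200 mm (1.0 is 200 mm), a list of three; "turn": the turn about the world's z in units of 180 degrees (1.0 is 180 degrees). A call has 1 to 5 rows; each row is the pose to reach, as a shift and turn from the pose commanded when the call began, turning the shorter way round; what a row does not reach only later rows make up. A row lasts 1/10 s, in which the tool goes at most 50 mm and 8.59 degrees, less where a joint would pass 70% of its speed; a pose out of reach is approached as far as the arm can. A call with a number of a shift or a turn outside -1 to 1 is refused whole. A call with a gripper value outside its range is refused whole. The fingers move at their own pace and stop on an object; FORCE is the grip in N (left out, the last holds). Time passes only in rows, so rows that repeat a pose let the fingers close. It gives the time, the measured TCP pose, the force, the opening and the grip force at its end, in the units of the state.
- get_state(): the state, without advancing time (a new reading comes with each control period).
- imaging.get_image(name): name is "scene" or "top" or "wrist"; returns the picture (480x640x3 uint8, red, green, blue); there is no depth.
- imaging.camera_params(name): a dict with "camera_matrix" (3x3 intrinsics, pixels), "cam_to_world" (4x4, takes a point from camera to world coordinates); the wrist camera has in their place "T_tool_cam" (4x4, takes a point from camera to tool coordinates, whose origin is the TCP and whose axes are the flange's). Camera axes: x right, y down, z forward; pixel columns grow to the right and rows downward; lengths in m; the calibration is good to about 2 mm. A picture is of the moment at which its call begins: read the wrist's pose just before it. camera_params takes no time and is no camera call.
- ticket.sign_off(): hands the job in; it is judged then, once.
The state is a dict: "clock": time; "qpos": joint angles; "qd": joint speeds; "effort": joint torques, N m; "position": TCP position; "ee_rot": TCP orientation; "contact_force": force on the tool from outside, world axes, zero at the start; "moment": the same for the moment, N m; "width": finger opening in m; "gripper_force": force on a finger pad.
Only numpy, scipy, OpenCV 4.12 (cv2) and the standard library are available. Lean on these libraries where they do the work, as an engineer would, in place of code of your own. Each camera call takes 0.05 s, during which the arm holds its last target. There are 200 camera calls.

## Working session

There is one attempt and no reset: what is moved stays moved. The work goes in short steps, Python scripts to look and compute and a shell command to move; the robot and the scene stay as the last step left them, time stands still between calls to the robot, and variables do not carry over. Pictures are saved under pics/ and viewed, at most 13 in all, crops included, and the job is handed in when it is done.

```bash
mkdir -p pics; ls; python3 - <<'E'
from rig import get_state, imaging
import cv2,numpy as np
print(get_state())
np.set_printoptions(precision=4,suppress=True)
ims=[]
for n in("scene","top","wrist"):
    im=imaging.get_image(n);cv2.imwrite(f"pics/{n}0.png",im[:,:,::-1]);print(n,imaging.camera_params(n))
E
```

```text
pics
{'clock': 0.0, 'qpos': array([-1.43400745e+00,  2.76586428e-01,  1.50615497e+00,  1.67290421e-05,
        1.36068987e+00, -1.21031588e-01]), 'qd': array([ 6.85393553e-04, -2.85015583e-04,  1.30866395e-04,  1.23565789e-03,
        4.03323848e-05,  1.72071625e-03]), 'effort': array([-2.45701805e-03, -4.16780198e+01, -2.45807523e+01, -4.92451654e-04,
        1.11204333e-02,  1.22171312e-05]), 'position': array([ 0.14652369, -0.55549909,  0.24943586]), 'ee_rot': array([-9.19340684e-04,  9.91702382e-01,  1.28551701e-01,  9.35913390e-07]), 'contact_force': array([ 0.29740857, -0.30993062,  0.11881543]), 'moment': array([ 0.00297298, -0.01538781, -0.03323207]), 'gripper_force': 0.0, 'width': 0.08545085196900429}
scene {'camera_matrix': array([[529.9899,   0.    , 323.9229],
       [  0.    , 529.9899, 231.7922],
       [  0.    ,   0.    ,   1.    ]]), 'cam_to_world': array([[ 0.4841, -0.8211,  0.3024,  0.2187],
       [-0.875 , -0.4557,  0.1633, -0.259 ],
       [ 0.0037, -0.3437, -0.9391,  1.2904],
       [ 0.    ,  0.    ,  0.    ,  1.    ]])}
top {'camera_matrix': array([[441.789 ,   0.    , 311.0439],
       [  0.    , 441.789 , 237.4231],
       [  0.    ,   0.    ,   1.    ]]), 'cam_to_world': array([[-0.0077, -0.9855,  0.1696,  0.4187],
       [-0.9999,  0.0099,  0.0118, -0.0609],
       [-0.0133, -0.1695, -0.9854,  0.9811],
       [ 0.    ,  0.    ,  0.    ,  1.    ]])}
wrist {'camera_matrix': array([[342.7195,   0.    , 321.3546],
       [  0.    , 342.7195, 233.973 ],
       [  0.    ,   0.    ,   1.    ]]), 'T_tool_cam': array([[-0.    , -0.9492, -0.3147,  0.0812],
       [ 1.    ,  0.0002, -0.0006, -0.0002],
       [ 0.0007, -0.3147,  0.9492, -0.1245],
       [ 0.    ,  0.    ,  0.    ,  1.    ]])}
```

View pics/scene0.png

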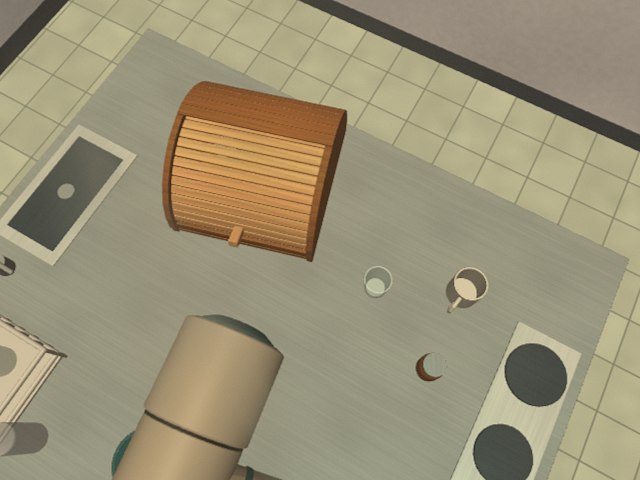

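View pics/top0.png

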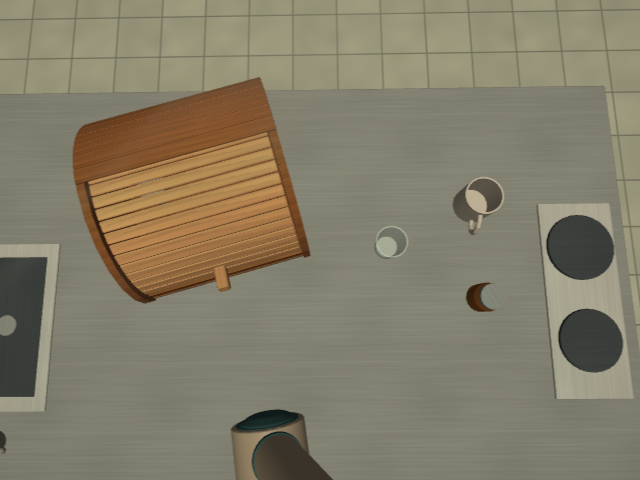

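```bash
cat > h.py <<'E'
import numpy as np,cv2
from rig import get_state, imaging
np.set_printoptions(precision=4,suppress=True)
from scipy.spatial.transform import Rotation as R
def ray(cam,u,v):
    p=imaging.camera_params(cam);T=p["cam_to_world"] if "cam_to_world" in p else wristT(p)
    d=T[:3,:3]@np.linalg.inv(p["camera_matrix"])@[u,v,1.];return T[:3,3],d
def wristT(p):
    s=get_state();T=np.eye(4);q=s["ee_rot"];T[:3,:3]=R.from_quat([q[1],q[2],q[3],q[0]]).as_matrix();T[:3,3]=s["position"]
    return T@p["T_tool_cam"]
def onz(cam,u,v,z):
    o,d=ray(cam,u,v);return o+d*(z-o[2])/d[2]
def proj(cam,P):
    p=imaging.camera_params(cam);T=p["cam_to_world"] if "cam_to_world" in p else wristT(p)
    q=T[:3,:3].T@(np.asarray(P)-T[:3,3]);q=p["camera_matrix"]@q;return q[:2]/q[2]
def two(a,b):
    (o1,d1),(o2,d2)=ray(*a),ray(*b);t=np.linalg.lstsq(np.c_[d1,-d2],o2-o1,rcond=None)[0]
    A,B=o1+d1*t[0],o2+d2*t[1];return (A+B)/2,np.linalg.norm(A-B)
E
python3 - <<'E'
from h import *
a=cv2.imread("pics/top0.png")[240:320,130:330];b=cv2.imread("pics/scene0.png")[205:285,150:350]
cv2.imwrite("pics/c1.png",np.vstack([cv2.resize(x,None,fx=3.7,fy=3.7,interpolation=2) for x in(a,b)]))
c=cv2.imread("pics/top0.png")
hsv=cv2.cvtColor(c,cv2.COLOR_BGR2HSV)
j=onz("top",490.5,297,.085);print("jar lid guess",j)
print("tumbler base", onz("top",387,247,.0), "rim",onz("top",391.5,242,.08),"mug",onz("top",485,196,.09))
m=(hsv[280:320,460:510,1]>110);ys,xs=np.nonzero(m);print("amber",xs.min()+460,xs.max()+460,ys.min()+280,ys.max()+280)
E
```

```text
jar lid guess [ 0.4484 -0.4083  0.085 ]
tumbler base [ 0.5641 -0.2191  0.    ] rim [ 0.5625 -0.2159  0.08  ] mug [ 0.6554 -0.4109  0.09  ]
amber 467 493 283 310
```

View pics/c1.png

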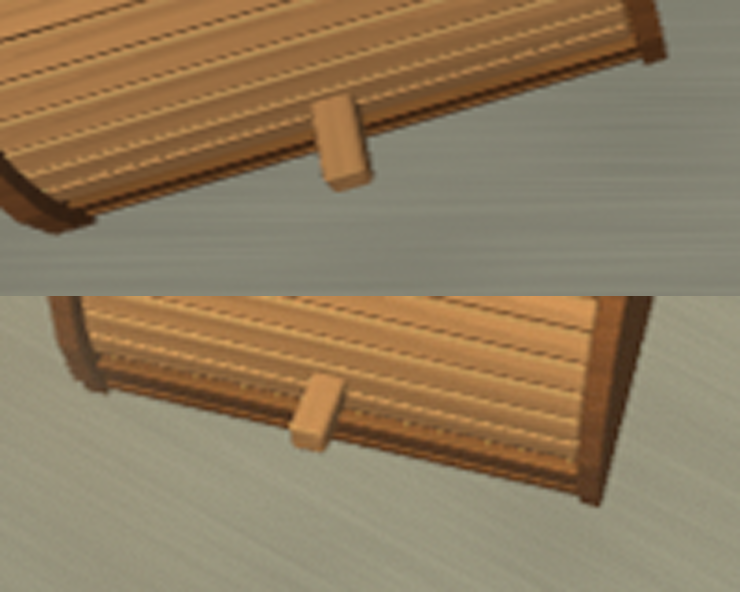

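```bash
python3 -m inch '[{"claw":1,"travel":[0,0,0.25],"turn":0},{"claw":1,"travel":[0,0,0.25],"turn":0}]' 40
```

```text
clock: 0.35
position: [0.1469, -0.5585, 0.3055]
ee_rot: [0.005, 0.992, 0.129, 0.0]
contact_force: [-0.6, -0.1, 1.1]
width: 0.0854
gripper_force: 0.0
```

```bash
python3 - <<'E'
from h import *
for cam,r,l in(("top",(310,254.9),(144.9,303)),("scene",(312.2,261.5),(173,229.9))):
    a,b=onz(cam,*r,0),onz(cam,*l,0);print(cam,a,b,np.linalg.norm(a-b),"yaw",np.degrees(np.arctan2(*( (b-a)[[1,0]])))-90)
c=lambda x,y:("top",130+x/3.7,240+y/3.7)
d=lambda x,y:("scene",150+x/3.7,205+(y-296)/3.7)
print("handle top outer edge L",two(c(327,180),d(292,433)),"R",two(c(366,167),d(326,440)))
E
python3 -m inch '[{"claw":1,"travel":[0,0,1],"turn":0},{"claw":1,"travel":[0,0,1],"turn":0},{"claw":1,"travel":[0,0,1],"turn":0},{"claw":1,"travel":[0,0,1],"turn":0},{"claw":1,"travel":[0,0,1],"turn":0}]'
python3 -m inch '[{"claw":1,"travel":[0,-1,0.5],"turn":0},{"claw":1,"travel":[0,-1,0.5],"turn":0},{"claw":1,"travel":[0,-1,0.5],"turn":0},{"claw":1,"travel":[0,-1,0.5],"turn":0},{"claw":1,"travel":[0,-1,0.5],"turn":0}]'
python3 -m inch '[{"claw":1,"travel":[0,-1,0.5],"turn":0},{"claw":1,"travel":[0,-1,0.5],"turn":0},{"claw":1,"travel":[0,-1,0.5],"turn":0},{"claw":1,"travel":[0,-1,0.5],"turn":0},{"claw":1,"travel":[0,-1,0.5],"turn":0}]'; python3 -c "
from h import *;print(get_state()['qpos'])"
```

```text
top [ 0.5479 -0.0465  0.    ] [0.4443 0.3189 0.    ] 0.37982405950562687 yaw 15.827833786600323
scene [ 0.5495 -0.0474  0.    ] [0.4489 0.3102 0.    ] 0.37147575854343334 yaw 15.709055115100497
handle top outer edge L (array([0.4695, 0.1339, 0.0995]), np.float64(0.002433429778062756)) R (array([0.4766, 0.1136, 0.0959]), np.float64(0.0028766113306647385))
clock: 0.85
position: [0.1468, -0.5573, 0.5082]
ee_rot: [0.008, 0.992, 0.129, 0.0]
contact_force: [0.5, -0.8, 1.1]
width: 0.0855
gripper_force: 0.0
clock: 1.35
position: [0.1388, -0.7098, 0.546]
ee_rot: [0.011, 0.992, 0.128, 0.001]
contact_force: [1.1, -0.3, -1.1]
width: 0.0852
gripper_force: 0.0
clock: 1.85
position: [0.1219, -0.7538, 0.5234]
ee_rot: [0.034, 0.991, 0.128, 0.002]
contact_force: [0.2, 0.8, -0.8]
width: 0.0852
gripper_force: 0.0
[-1.5049  0.6429  0.2216  0.0093  2.21   -0.1861]
```

```bash
for i in 1 2; do python3 -m inch '[{"claw":1,"travel":[0.05,-0.5,0],"turn":0},{"claw":1,"travel":[0.1,-1,0],"turn":0},{"claw":1,"travel":[0.1,-1,0],"turn":0}]'|grep -E "pos|rot"; done;  python3 -m inch '[{"claw":1,"travel":[0,0.5,0],"turn":0},{"claw":1,"travel":[0,0.5,0],"turn":0},{"claw":1,"travel":[0,0.5,0],"turn":0},{"claw":1,"travel":[0,0.5,0],"turn":0}]'; python3 -c "
from h import *;print(get_state()['qpos'])"
```

```text
position: [0.1252, -0.8187, 0.4665]
ee_rot: [0.051, 0.99, 0.128, 0.002]
position: [0.1276, -0.8754, 0.4128]
ee_rot: [0.069, 0.989, 0.128, 0.002]
clock: 2.85
position: [0.1281, -0.7713, 0.4171]
ee_rot: [0.07, 0.989, 0.129, 0.002]
contact_force: [-0.4, -0.6, 0.5]
width: 0.0853
gripper_force: 0.0
[-1.501   0.5178  0.7327  0.0134  1.7519 -0.1855]
```

```bash
for i in 1 2 3; do python3 -m inch '[{"claw":1,"travel":[0,0,0],"turn":0.24},{"claw":1,"travel":[0,0,0],"turn":0.24},{"claw":1,"travel":[0,0,0],"turn":0.24},{"claw":1,"travel":[0,0,0],"turn":0.24},{"claw":1,"travel":[0,0,0],"turn":0.24}]'>o.txt;done; cat > st.py <<'E'
from h import *
s=get_state();q=s["ee_rot"];M=R.from_quat([q[1],q[2],q[3],q[0]]).as_matrix();az=np.arctan2(s["position"][1],s["position"][0])
print("t",round(s["clock"],2),"p",s["position"],"q",s["qpos"],"az",az.round(3),"\n z: tilt",np.arccos(-M[2,2]).round(3),"dir",np.arctan2(M[1,2],M[0,2]).round(3),"closing az",np.arctan2(M[1,1],M[0,1]).round(3),"yz",M[2,1].round(3),"x_tool",M[:,0],"F",s["contact_force"],"w",round(s["width"],4),round(s["gripper_force"],1))
E
python3 st.py
python3 -m inch '[{"claw":1,"travel":[0.1,-1,0],"turn":0},{"claw":1,"travel":[0.1,-1,0],"turn":0},{"claw":1,"travel":[0.1,-1,0],"turn":0},{"claw":1,"travel":[0.1,-1,0],"turn":0},{"claw":1,"travel":[0.1,-1,0],"turn":0}]'>o.txt; python3 st.py
```

```text
t 4.35 p [ 0.1272 -0.7761  0.4147] q [-1.5388  0.7181  0.36    0.1149  2.1597 -2.4222] az -1.408 
 z: tilt 0.138 dir 0.835 closing az 0.944 yz 0.136 x_tool [-0.8085  0.5884 -0.0148] F [ 0.3261  0.1067 -0.279 ] w 0.0851 0.0
t 4.85 p [ 0.1336 -0.8501  0.3518] q [-1.5368  0.8576  0.2204  0.1203  2.1235 -2.4114] az -1.415 
 z: tilt 0.12 dir 0.585 closing az 0.937 yz 0.113 x_tool [-0.8024  0.5954 -0.0411] F [-1.0399  1.3974 -0.7565] w 0.0852 0.0
```

```bash
for i in 1 2 3; do python3 -m inch '[{"claw":1,"travel":[0.16,-1,0.3],"turn":0},{"claw":1,"travel":[0.16,-1,0.3],"turn":0},{"claw":1,"travel":[0.16,-1,0.3],"turn":0},{"claw":1,"travel":[0.16,-1,0.3],"turn":0},{"claw":1,"travel":[0.16,-1,0.3],"turn":0}]'>o.txt; python3 st.py; done
```

```text
t 5.35 p [ 0.1437 -0.8801  0.3243] q [-1.5291  0.8882  0.2204  0.1227  2.0508 -2.406 ] az -1.409 
 z: tilt 0.111 dir 0.231 closing az 0.936 yz 0.084 x_tool [-0.7994  0.5966 -0.0713] F [ 0.1986 -0.954  -0.5164] w 0.0859 0.0
t 5.85 p [ 0.1527 -0.9084  0.2988] q [-1.5227  0.9168  0.2204  0.125   1.98   -2.4018] az -1.404 
 z: tilt 0.117 dir -0.137 closing az 0.933 yz 0.056 x_tool [-0.7959  0.5968 -0.1019] F [ 1.1115  0.0935 -0.45  ] w 0.0856 0.0
t 6.35 p [ 0.161  -0.9347  0.2767] q [-1.5174  0.9415  0.2214  0.1275  1.911  -2.3984] az -1.4 
 z: tilt 0.137 dir -0.441 closing az 0.93 yz 0.027 x_tool [-0.792   0.5957 -0.1334] F [-0.0921 -0.1926  0.4047] w 0.0856 0.0
```

```bash
python3 -m inch '[{"claw":1,"travel":[0.16,-1,0.3],"turn":0},{"claw":1,"travel":[0.16,-1,0.3],"turn":0},{"claw":1,"travel":[0.16,-1,0.3],"turn":0},{"claw":1,"travel":[0.16,-1,0.3],"turn":0},{"claw":1,"travel":[0.16,-1,0.3],"turn":0}]'>o.txt; python3 st.py; python3 -m inch '[{"claw":1,"travel":[0.25,0.25,0.2],"turn":0},{"claw":1,"travel":[0.5,0.5,0.4],"turn":0},{"claw":1,"travel":[0.75,0.5,0.5],"turn":0},{"claw":1,"travel":[1,0.6,0.5],"turn":0},{"claw":1,"travel":[1,0.8,0.5],"turn":0}]'>o.txt
python3 -m inch '[{"claw":1,"travel":[0.25,0.15,0],"turn":-0.03},{"claw":1,"travel":[0.5,0.25,0],"turn":-0.03},{"claw":1,"travel":[0.75,0.35,0],"turn":-0.03},{"claw":1,"travel":[1,0.5,0],"turn":-0.03},{"claw":1,"travel":[1,0.5,0],"turn":-0.03}]'>o.txt;python3 st.py
```

```text
t 6.85 p [ 0.1685 -0.9597  0.2578] q [-1.5128  0.9636  0.2217  0.13    1.8435 -2.3958] az -1.397 
 z: tilt 0.167 dir -0.662 closing az 0.925 yz -0.003 x_tool [-0.7878  0.5931 -0.166 ] F [-0.57   -0.3037 -0.1997] w 0.0853 0.0
t 7.85 p [ 0.5522 -0.721   0.3527] q [-1.0106  0.7633  0.424   0.0454  1.7918 -1.8332] az -0.917 
 z: tilt 0.168 dir -0.743 closing az 0.836 yz -0.001 x_tool [-0.7317  0.6608 -0.1673] F [-0.3176 -0.4749 -0.2657] w 0.0853 0.0
```

```bash
python3 -m inch '[{"claw":1,"travel":[0.25,0.25,0],"turn":0},{"claw":1,"travel":[0.55,0.5,0],"turn":0},{"claw":1,"travel":[0.55,0.5,0],"turn":0},{"claw":1,"travel":[0.55,0.5,0],"turn":0}]'>o.txt;python3 st.py; for i in 1 2 3 4; do python3 -m inch '[{"claw":1,"travel":[0.74,-0.68,0.3],"turn":0},{"claw":1,"travel":[0.74,-0.68,0.3],"turn":0},{"claw":1,"travel":[0.74,-0.68,0.3],"turn":0},{"claw":1,"travel":[0.74,-0.68,0.3],"turn":0},{"claw":1,"travel":[0.74,-0.68,0.3],"turn":0}]'>o.txt; done; python3 st.py
```

```text
t 8.25 p [ 0.6634 -0.6182  0.3528] q [-0.8335  0.7569  0.4368  0.0179  1.7807 -1.6682] az -0.75 
 z: tilt 0.168 dir -0.729 closing az 0.84 yz 0.0 x_tool [-0.734   0.6582 -0.1673] F [ 0.7204 -0.6488  0.6929] w 0.0853 0.0
t 10.25 p [ 0.7683 -0.7192  0.2734] q [-0.8262  0.9645  0.2216  0.0237  1.6036 -1.6523] az -0.752 
 z: tilt 0.353 dir -0.758 closing az 0.83 yz -0.006 x_tool [-0.6939  0.6318 -0.3453] F [-0.4349  0.5671 -0.9853] w 0.0856 0.0
```

```bash
for i in 1 2 3 4; do python3 -m inch '[{"claw":1,"travel":[0.74,-0.67,0.5],"turn":0},{"claw":1,"travel":[0.74,-0.67,0.5],"turn":0},{"claw":1,"travel":[0.74,-0.67,0.5],"turn":0},{"claw":1,"travel":[0.74,-0.67,0.5],"turn":0},{"claw":1,"travel":[0.74,-0.67,0.5],"turn":0}]'>o.txt; done; python3 st.py
```

```text
t 12.25 p [ 0.8157 -0.7539  0.3049] q [-0.8191  0.9616  0.2215  0.034   1.4149 -1.6464] az -0.746 
 z: tilt 0.545 dir -0.754 closing az 0.829 yz -0.008 x_tool [-0.6335  0.5747 -0.5181] F [ 0.0468 -0.7067 -0.2486] w 0.0856 0.0
```

```bash
for i in 1 2; do python3 -m inch '[{"claw":1,"travel":[0.74,-0.67,0.5],"turn":0},{"claw":1,"travel":[0.74,-0.67,0.5],"turn":0},{"claw":1,"travel":[0.74,-0.67,0.5],"turn":0},{"claw":1,"travel":[0.74,-0.67,0.5],"turn":0},{"claw":1,"travel":[0.74,-0.67,0.5],"turn":0}]'>o.txt; done; python3 st.py
for i in 1 2 3; do python3 -m inch '[{"claw":0.6,"travel":[-0.16,0.19,0],"turn":0.02},{"claw":0.6,"travel":[-0.32,0.38,0],"turn":0.04},{"claw":0.6,"travel":[-0.48,0.57,0],"turn":0.06},{"claw":0.6,"travel":[-0.64,0.76,0],"turn":0.08},{"claw":0.6,"travel":[-0.8,0.95,0],"turn":0.11}]'>o.txt; done; python3 st.py
```

```text
t 13.25 p [ 0.838  -0.7716  0.3207] q [-0.8167  0.9642  0.2214  0.0395  1.3176 -1.6457] az -0.744 
 z: tilt 0.639 dir -0.753 closing az 0.829 yz -0.008 x_tool [-0.5948  0.5386 -0.5967] F [ 0.3714 -0.0401 -0.8053] w 0.0854 0.0
t 14.75 p [ 0.4701 -0.185   0.3728] q [-0.8282 -0.0883  1.7439  0.4878  1.2164 -2.7037] az -0.375 
 z: tilt 0.545 dir 0.182 closing az 1.764 yz -0.007 x_tool [-0.8383 -0.1678 -0.5188] F [0.218  0.9995 0.4101] w 0.0686 0.0
```

```bash
python3 -m inch '[{"claw":0.2,"travel":[-0.05,0.24,0],"turn":0},{"claw":0.2,"travel":[-0.1,0.48,0],"turn":0},{"claw":0.2,"travel":[-0.15,0.72,-0.05],"turn":0},{"claw":0.2,"travel":[-0.2,0.95,-0.1],"turn":0},{"claw":0.2,"travel":[-0.25,1,-0.3],"turn":0.02}]'>o.txt
python3 -m inch '[{"claw":0.2,"travel":[0,0.24,-0.05],"turn":0.01},{"claw":0.2,"travel":[0,0.44,-0.15],"turn":0.01},{"claw":0.2,"travel":[0,0.44,-0.4],"turn":0.01},{"claw":0.2,"travel":[0,0.44,-0.5],"turn":0.01}]'>o.txt
python3 st.py; python3 - <<'E'
from h import *
im=imaging.get_image("wrist");cv2.imwrite("pics/w1.png",im[:,:,::-1])
y=.276;o=np.array([.690,.187]);X=np.array([np.cos(y),np.sin(y)])
g=o-.217*X;s=get_state();print("grip",g,"delta units",(np.r_[g,.076]-s["position"])/.2, proj("wrist",np.r_[g,.076]))
E
```

```text
t 15.65 p [0.4175 0.1042 0.2085] q [-0.0629 -0.1564  2.2246  0.3244  0.5848 -2.1548] az 0.245 
 z: tilt 0.54 dir 0.286 closing az 1.864 yz -0.004 x_tool [-0.8205 -0.2499 -0.5141] F [-0.3974  0.3717 -0.0908] w 0.0512 0.0
grip [0.4812 0.1279] delta units [ 0.3244  0.1229 -0.6503] [327.3591 214.7368]
```

View pics/w1.png

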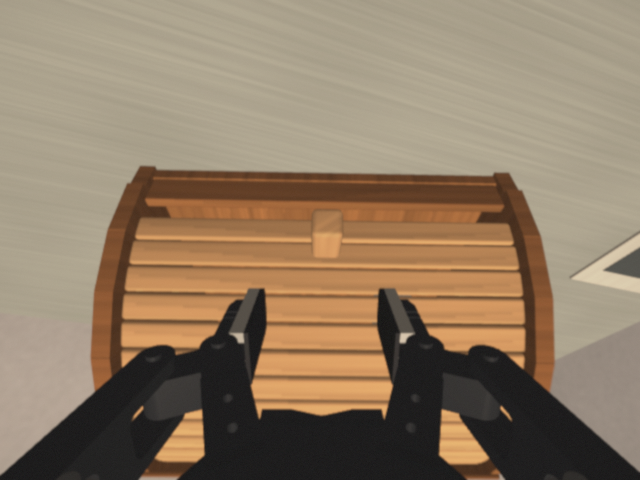

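```bash
python3 -m inch '[{"claw":0.2,"travel":[0.11,0.04,-0.22],"turn":-0.003},{"claw":0.2,"travel":[0.22,0.08,-0.44],"turn":-0.003},{"claw":0.2,"travel":[0.325,0.12,-0.65],"turn":-0.003},{"claw":0.2,"travel":[0.325,0.12,-0.65],"turn":-0.003},{"claw":-0.7,"travel":[0.325,0.12,-0.65],"turn":-0.003}]' 30; python3 -m inch '[{"claw":-0.7,"travel":[0,0,0],"turn":0},{"claw":-0.7,"travel":[0,0,0],"turn":0},{"claw":-0.7,"travel":[0,0,0],"turn":0}]'; python3 - <<'E'
from h import *
s=get_state();X=np.array([np.cos(.276),np.sin(.276),0]);p0=s["position"]
# arc relative
for q in np.arange(0,1.26,.1):
    a=.209+q;d=X*(-.222*(np.cos(a)-np.cos(.209)));d[2]=.222*(np.sin(a)-np.sin(.209));print(q.round(2),(d/.2).round(3))
E
python3 st.py
```

```text
clock: 16.2
position: [0.4874, 0.1256, 0.0815]
ee_rot: [0.266, -0.132, 0.954, 0.035]
contact_force: [-1.3, -0.3, 0.3]
width: 0.0379
gripper_force: 0.0
clock: 16.5
position: [0.4863, 0.1285, 0.0843]
ee_rot: [0.267, -0.136, 0.953, 0.037]
contact_force: [5.7, 14.5, -8.8]
width: 0.0237
gripper_force: 34.3
0.0 [-0. -0.  0.]
0.1 [0.027 0.008 0.107]
0.2 [0.065 0.018 0.211]
0.3 [0.112 0.032 0.311]
0.4 [0.169 0.048 0.405]
0.5 [0.234 0.066 0.492]
0.6 [0.308 0.087 0.573]
0.7 [0.388 0.11  0.645]
0.8 [0.476 0.135 0.709]
0.9 [0.569 0.161 0.763]
1.0 [0.667 0.189 0.808]
1.1 [0.768 0.218 0.842]
1.2 [0.873 0.247 0.865]
t 16.5 p [0.4863 0.1285 0.0843] q [ 0.0299  0.1868  2.3246  0.9208  0.1626 -2.703 ] az 0.258 
 z: tilt 0.545 dir 0.281 closing az 1.853 yz -0.001 x_tool [-0.8209 -0.239  -0.5187] F [ 5.728  14.5158 -8.8408] w 0.0237 34.3
```

```bash
python3 -m inch '[{"claw":-0.7,"travel":[0.027,0.008,0.107],"turn":0},{"claw":-0.7,"travel":[0.065,0.018,0.211],"turn":0},{"claw":-0.7,"travel":[0.112,0.032,0.311],"turn":0},{"claw":-0.7,"travel":[0.169,0.048,0.405],"turn":0},{"claw":-0.7,"travel":[0.234,0.066,0.492],"turn":0}]' ; python3 st.py; python3 -m inch '[{"claw":-0.7,"travel":[0.074,0.021,0.081],"turn":0},{"claw":-0.7,"travel":[0.154,0.044,0.153],"turn":0},{"claw":-0.7,"travel":[0.242,0.069,0.217],"turn":0},{"claw":-0.7,"travel":[0.335,0.095,0.271],"turn":0},{"claw":-0.7,"travel":[0.433,0.123,0.316],"turn":0}]';python3 -m inch '[{"claw":-0.7,"travel":[0.1,0.029,0.034],"turn":0},{"claw":-0.7,"travel":[0.2,0.058,0.057],"turn":0},{"claw":-0.7,"travel":[0.22,0.06,0.057],"turn":0},{"claw":-0.7,"travel":[0.22,0.06,0.057],"turn":0}]'; python3 st.py
```

```text
clock: 17.0
position: [0.5302, 0.1407, 0.1811]
ee_rot: [0.263, -0.135, 0.955, 0.036]
contact_force: [11.8, 21.1, -23.5]
width: 0.0238
gripper_force: 31.0
t 17.0 p [0.5302 0.1407 0.1811] q [ 0.0643  0.0805  2.0874  0.2447  0.4572 -1.9788] az 0.259 
 z: tilt 0.538 dir 0.274 closing az 1.851 yz -0.003 x_tool [-0.8248 -0.2389 -0.5125] F [ 11.8273  21.1011 -23.4713] w 0.0238 31.0
clock: 17.5
position: [0.6143, 0.1644, 0.2421]
ee_rot: [0.261, -0.135, 0.955, 0.035]
contact_force: [-2.5, 10.1, -11.8]
width: 0.0237
gripper_force: 30.1
clock: 17.9
position: [0.6527, 0.1752, 0.2524]
ee_rot: [0.256, -0.136, 0.957, 0.035]
contact_force: [-25.8, 0.7, 5.2]
width: 0.0238
gripper_force: 36.6
t 17.9 p [0.6527 0.1752 0.2524] q [ 0.1196  0.1988  1.7251  0.1195  0.7042 -1.8036] az 0.262 
 z: tilt 0.522 dir 0.275 closing az 1.851 yz -0.003 x_tool [-0.8323 -0.2417 -0.4989] F [-25.7953   0.7259   5.1805] w 0.0238 36.6
```

```bash
python3 -m inch '[{"claw":0.5,"travel":[0,0,0],"turn":0},{"claw":0.5,"travel":[0,0,0],"turn":0},{"claw":0.5,"travel":[0,0,0],"turn":0},{"claw":0.5,"travel":[-0.1,-0.03,0.18],"turn":0},{"claw":0.5,"travel":[-0.2,-0.06,0.36],"turn":0}]'; python3 -m inch '[{"claw":0.9,"travel":[-0.05,-0.2,0.15],"turn":-0.045},{"claw":0.9,"travel":[-0.1,-0.4,0.2],"turn":-0.09},{"claw":0.9,"travel":[-0.1,-0.65,0.2],"turn":-0.13},{"claw":0.9,"travel":[-0.1,-0.9,0.2],"turn":-0.17},{"claw":0.9,"travel":[-0.05,-1,0.2],"turn":-0.2}]' >o.txt; python3 -m inch '[{"claw":0.9,"travel":[0.05,-0.2,0],"turn":-0.03},{"claw":0.9,"travel":[0.1,-0.4,0],"turn":-0.06},{"claw":0.9,"travel":[0.15,-0.65,0],"turn":-0.1},{"claw":0.9,"travel":[0.2,-0.8,0],"turn":-0.13},{"claw":0.9,"travel":[0.25,-1,0],"turn":-0.13}]' >o.txt; python3 st.py; python3 - <<'E'
from h import *
a=imaging.get_image("top")[:,:,::-1];cv2.imwrite("pics/t2.png",a)
E
```

```text
clock: 18.4
position: [0.6234, 0.1624, 0.3277]
ee_rot: [0.266, -0.134, 0.954, 0.033]
contact_force: [1.9, 0.0, 0.5]
width: 0.0639
gripper_force: 0.0
t 19.4 p [ 0.6651 -0.2376  0.3686] q [-0.3341  0.2043  1.436  -0.2615  1.0136 -1.0627] az -0.343 
 z: tilt 0.546 dir -0.77 closing az 0.81 yz -0.006 x_tool [-0.6215  0.5868 -0.5191] F [ 0.7169  1.0753 -0.5945] w 0.0814 0.0
```

View pics/t2.png

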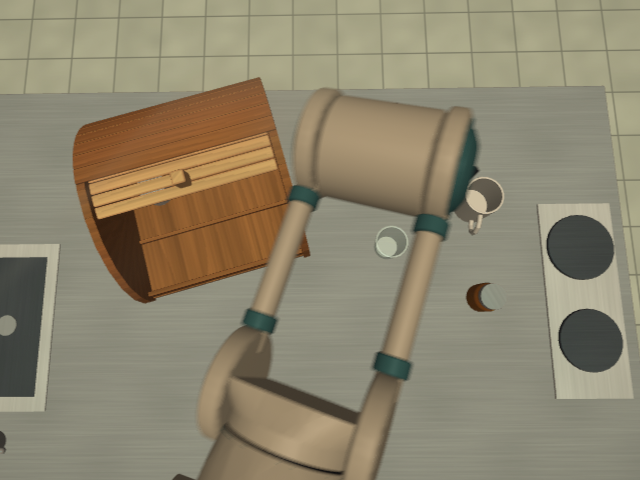

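```bash
python3 -m inch '[{"claw":1,"travel":[0,-0.25,0],"turn":0},{"claw":1,"travel":[0,-0.5,0],"turn":0},{"claw":1,"travel":[0,-0.75,0],"turn":0},{"claw":1,"travel":[0,-1,0],"turn":0}]' >o.txt; python3 -m inch '[{"claw":1,"travel":[0.1,-0.22,0],"turn":0},{"claw":1,"travel":[0.2,-0.44,0],"turn":0},{"claw":1,"travel":[0.3,-0.66,0],"turn":0},{"claw":1,"travel":[0.5,-0.88,0],"turn":0},{"claw":1,"travel":[0.7,-1,0],"turn":0}]' >o.txt; for i in 1 2 3; do python3 -m inch '[{"claw":1,"travel":[0.72,-0.69,0.5],"turn":0},{"claw":1,"travel":[0.72,-0.69,0.5],"turn":0},{"claw":1,"travel":[0.72,-0.69,0.5],"turn":0},{"claw":1,"travel":[0.72,-0.69,0.5],"turn":0},{"claw":1,"travel":[0.72,-0.69,0.5],"turn":0}]'>o.txt;done; python3 st.py
```

```text
t 21.85 p [ 0.8536 -0.727   0.3881] q [-0.7708  0.9021  0.2205  0.0115  1.3323 -1.5845] az -0.705 
 z: tilt 0.687 dir -0.753 closing az 0.816 yz 0.002 x_tool [-0.5623  0.5308 -0.634 ] F [-0.2321  0.5967  0.1575] w 0.0854 0.0
```

```bash
for i in 1 2 3; do python3 -m inch '[{"claw":1,"travel":[-0.16,0.125,-0.07],"turn":0},{"claw":1,"travel":[-0.32,0.25,-0.14],"turn":0},{"claw":1,"travel":[-0.48,0.375,-0.21],"turn":0},{"claw":1,"travel":[-0.64,0.5,-0.28],"turn":0},{"claw":1,"travel":[-0.78,0.625,-0.35],"turn":0}]' >o.txt; done; python3 -m inch '[{"claw":1,"travel":[0,0,0],"turn":0},{"claw":1,"travel":[0,0,0],"turn":0}]'>o.txt;python3 st.py; python3 - <<'E'
from h import *
im=imaging.get_image("wrist");cv2.imwrite("pics/w2.png",im[:,:,::-1])
t=imaging.get_image("top");cv2.imwrite("pics/t3.png",t[:,:,::-1])
print(proj("wrist",[.4484,-.4083,.085]),proj("wrist",[.4484,-.4083,0.0]))
E
```

```text
t 23.55 p [ 0.3853 -0.3518  0.1786] q [-0.961   0.0238  2.259   0.6299  0.223  -2.3472] az -0.74 
 z: tilt 0.688 dir -0.754 closing az 0.815 yz 0.001 x_tool [-0.5615  0.5305 -0.635 ] F [-0.4241 -0.3126  0.8405] w 0.0856 0.0
[323.7366 234.9356] [323.3608 154.848 ]
```

View pics/w2.png

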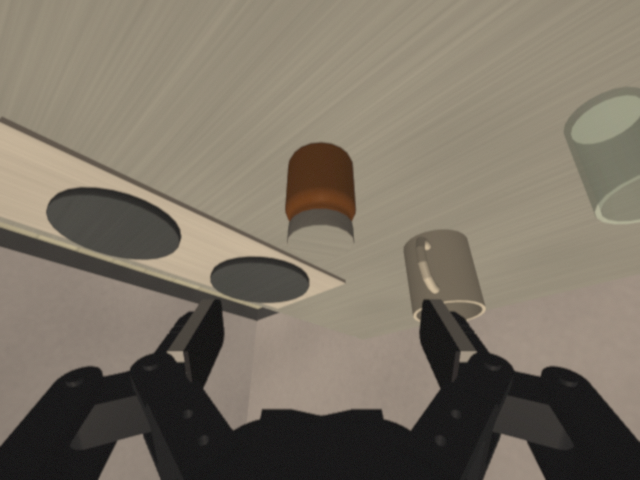

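```bash
python3 -m inch '[{"claw":1,"travel":[0.08,-0.07,-0.16],"turn":0},{"claw":1,"travel":[0.16,-0.14,-0.31],"turn":0},{"claw":1,"travel":[0.235,-0.21,-0.465],"turn":0},{"claw":1,"travel":[0.31,-0.28,-0.62],"turn":0},{"claw":1,"travel":[0.31,-0.28,-0.62],"turn":0}]' 35; python3 -m inch '[{"claw":-0.2,"travel":[0,0,0],"turn":0},{"claw":-0.2,"travel":[0,0,0],"turn":0},{"claw":-0.2,"travel":[0,0,0],"turn":0},{"claw":-0.2,"travel":[0,0,0],"turn":0}]'; python3 st.py; python3 -m inch '[{"claw":-0.2,"travel":[0,0,0.1],"turn":0},{"claw":-0.2,"travel":[0,0,0.25],"turn":0},{"claw":-0.2,"travel":[0,0,0.4],"turn":0},{"claw":-0.2,"travel":[0,0,0.5],"turn":0},{"claw":-0.2,"travel":[0,0,0.5],"turn":0}]';  python3 - <<'E'
from h import *
im=imaging.get_image("wrist");cv2.imwrite("pics/w3.png",im[:,:,::-1])
E
python3 st.py
```

```text
clock: 24.15
position: [0.4594, -0.4193, 0.089]
ee_rot: [0.287, 0.351, 0.884, -0.111]
contact_force: [-0.3, 0.6, -0.1]
width: 0.0853
gripper_force: 0.0
clock: 24.55
position: [0.4558, -0.4154, 0.0904]
ee_rot: [0.287, 0.352, 0.884, -0.111]
contact_force: [-0.8, 0.1, 0.6]
width: 0.0516
gripper_force: 36.5
t 24.55 p [ 0.4558 -0.4154  0.0904] q [-0.9032  0.3096  2.1554  1.0189  0.1068 -2.7036] az -0.739 
 z: tilt 0.626 dir -0.748 closing az 0.815 yz 0.006 x_tool [-0.5874  0.5582 -0.586 ] F [-0.7734  0.1059  0.5886] w 0.0516 36.5
clock: 25.05
position: [0.4574, -0.4173, 0.1952]
ee_rot: [0.291, 0.351, 0.883, -0.113]
contact_force: [-0.3, -1.4, -0.3]
width: 0.0513
gripper_force: 37.4
t 25.1 p [ 0.4565 -0.4157  0.1919] q [-0.903   0.1517  2.0201  0.264   0.3582 -1.9359] az -0.739 
 z: tilt 0.629 dir -0.747 closing az 0.816 yz 0.006 x_tool [-0.5871  0.5563 -0.5881] F [ 0.0929  0.7507 -3.5935] w 0.0515 37.4
```

View pics/w3.png

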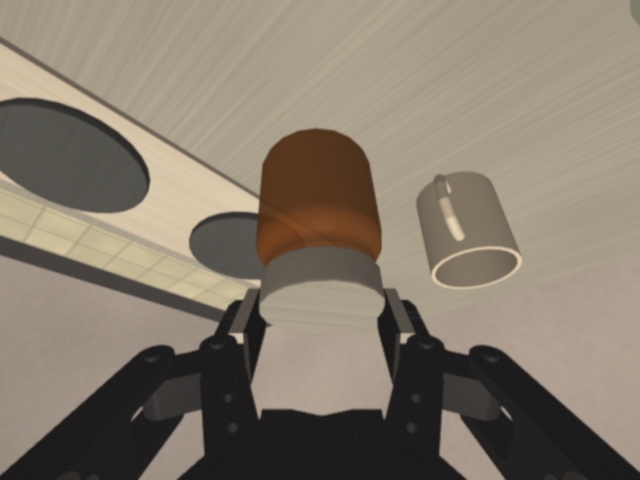

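```bash
python3 - <<'E'
from h import *
s=get_state();t=np.array([np.cos(-.747),np.sin(-.747)])
for v in(283,300,327):
    P=onz("wrist",322,v,.1865);print(v,P,"radial rel TCP",(P[:2]-s["position"][:2])@t,"lat",(P[:2]-s["position"][:2])@[-t[1],t[0]])
a=onz("wrist",260,300,.1865);b=onz("wrist",385,300,.1865);print("lid width",np.linalg.norm(a-b))
for z in(.1015,):  # base near edge row 130
    P=onz("wrist",319,130,z);print("base near edge radial",(P[:2]-s["position"][:2])@t)
a=onz("wrist",262,175,.14);
y=.276;o=np.array([.690,.187])
for bx in(-.01,0,.01):
  for by in (-.03,0.02): print(bx,by,o+bx*np.array([np.cos(y),np.sin(y)])+by*np.array([-np.sin(y),np.cos(y)]))
E
```

```text
283 [ 0.4386 -0.3978  0.1865] radial rel TCP -0.025283296407986114 lat 0.0010101349502518175
300 [ 0.4493 -0.4077  0.1865] radial rel TCP -0.010693660408584335 lat 0.0009231762939837699
327 [ 0.471  -0.4281  0.1865] radial rel TCP 0.019125290272401636 lat 0.0007454463024577151
lid width 0.050172251484576554
base near edge radial -0.02788975967096544
-0.01 -0.03 [0.6886 0.1554]
-0.01 0.02 [0.6749 0.2035]
0 -0.03 [0.6982 0.1581]
0 0.02 [0.6845 0.2062]
0.01 -0.03 [0.7078 0.1609]
0.01 0.02 [0.6942 0.209 ]
```

```bash
cat > pl.py <<'E'
import numpy as np
from scipy.optimize import fsolve
D=np.array([[.2766,1.5062,1.3607,.5745,.2494],[.9645,.2216,1.6036,1.0524,.2734],[.9616,.2215,1.4149,1.1107,.3049],[.9642,.2214,1.3176,1.1391,.3207],[.7569,.4368,1.7807,.9068,.3528],[.5178,.7327,1.7519,.7818,.4171]])
A=[];b=[]
for j2,j3,j5,r,z in D:
    s=np.cumsum([j2,j3,j5]);A.append(np.r_[1,0,np.sin(s)]);b.append(r);A.append(np.r_[0,1,np.cos(s)]);b.append(z)
A=np.array(A);x,*_=np.linalg.lstsq(A,np.array(b),rcond=None);res=np.abs(A@x-b).max()
def j(r,z,t):
    def f(q):
        s=np.array([q[0],q[0]+q[1],np.pi-t]);return [x[0]+x[2:]@np.sin(s)-r,x[1]+x[2:]@np.cos(s)-z]
    q=fsolve(f,[.3,1.8]);return np.r_[q,np.pi-t-q.sum()]
if __name__=="__main__":
    np.set_printoptions(precision=3,suppress=True);print(x,res)
    for a in[(.618,.09,.626),(.52,.1786,.688),(.745,.05,.7),(.745,.05,.8),(.715,.065,.69),(.715,.065,.75),(.715,.065,.8),(.70,.065,.7),(.735,.065,.8),(.5,.08,.5),(.5,.08,.4)]: print(a,j(*a))
E
python3 pl.py
```

```text
[-0.026  0.065  0.663  0.442  0.36 ] 0.011503967831047901
(0.618, 0.09, 0.626) [0.213 2.204 0.098]
(0.52, 0.1786, 0.688) [-0.048  2.277  0.225]
(0.745, 0.05, 0.7) [ 0.412  2.062 -0.032]
(0.745, 0.05, 0.8) [ 0.42   2.141 -0.219]
(0.715, 0.065, 0.69) [ 0.359  2.1   -0.007]
(0.715, 0.065, 0.75) [ 0.361  2.148 -0.118]
(0.715, 0.065, 0.8) [ 0.367  2.187 -0.213]
(0.7, 0.065, 0.7) [ 0.343  2.138 -0.039]
(0.735, 0.065, 0.8) [ 0.387  2.147 -0.192]
(0.5, 0.08, 0.5) [0.089 2.322 0.23 ]
(0.5, 0.08, 0.4) [0.11  2.244 0.387]
```

```bash
python3 -m inch '[{"claw":-0.2,"travel":[0,0,-0.2],"turn":0},{"claw":-0.2,"travel":[0,0,-0.38],"turn":0},{"claw":-0.2,"travel":[0,0,-0.46],"turn":0},{"claw":-0.2,"travel":[0,0,-0.495],"turn":0},{"claw":-0.2,"travel":[0,0,-0.495],"turn":0}]'; python3 -m inch '[{"claw":-0.2,"travel":[0,0,-0.005],"turn":0},{"claw":0.3,"travel":[0,0,-0.005],"turn":0},{"claw":1,"travel":[0,0,-0.005],"turn":0},{"claw":1,"travel":[0,0,-0.005],"turn":0},{"claw":1,"travel":[0,0,-0.005],"turn":0}]';  python3 st.py; python3 -m inch '[{"claw":1,"travel":[-0.02,0.02,-0.08],"turn":0},{"claw":1,"travel":[-0.03,0.03,-0.15],"turn":0},{"claw":1,"travel":[-0.03,0.03,-0.18],"turn":0},{"claw":1,"travel":[-0.03,0.03,-0.18],"turn":0}]';  python3 st.py
```

```text
clock: 25.6
position: [0.4555, -0.4148, 0.0888]
ee_rot: [0.286, 0.353, 0.884, -0.11]
contact_force: [-2.2, 1.0, 3.5]
width: 0.0514
gripper_force: 41.7
clock: 26.1
position: [0.4559, -0.4153, 0.0888]
ee_rot: [0.286, 0.352, 0.884, -0.11]
contact_force: [0.0, 0.1, -0.5]
width: 0.0852
gripper_force: 0.0
t 26.1 p [ 0.4559 -0.4153  0.0888] q [-0.9031  0.3124  2.1552  1.0193  0.1071 -2.7045] az -0.739 
 z: tilt 0.624 dir -0.747 closing az 0.816 yz 0.006 x_tool [-0.5888  0.559  -0.5839] F [ 0.0359  0.066  -0.5201] w 0.0852 0.0
clock: 26.5
position: [0.4545, -0.4143, 0.0701]
ee_rot: [0.273, 0.354, 0.889, -0.103]
contact_force: [-0.0, -0.4, 0.3]
width: 0.0858
gripper_force: 0.0
t 26.5 p [ 0.4545 -0.4143  0.0701] q [-0.9038  0.3432  2.1551  1.0171  0.1071 -2.7038] az -0.739 
 z: tilt 0.593 dir -0.74 closing az 0.816 yz 0.01 x_tool [-0.6003  0.5722 -0.5588] F [-0.0421 -0.3543  0.3062] w 0.0858 0.0
```

```bash
python3 -m inch '[{"claw":1,"travel":[0,0,-0.1],"turn":0},{"claw":1,"travel":[0,0,-0.18],"turn":0},{"claw":1,"travel":[0,0,-0.18],"turn":0},{"claw":1,"travel":[0,0,-0.18],"turn":0}]'>o.txt;  python3 st.py;python3 -m inch '[{"claw":-0.2,"travel":[0,0,0],"turn":0},{"claw":-0.2,"travel":[0,0,0],"turn":0},{"claw":-0.2,"travel":[0,0,0],"turn":0},{"claw":-0.2,"travel":[0,0,0],"turn":0}]' 35; python3 st.py; python3 -m inch '[{"claw":-0.2,"travel":[0,0,0.1],"turn":0},{"claw":-0.2,"travel":[0,0,0.3],"turn":0},{"claw":-0.2,"travel":[0,0,0.5],"turn":0},{"claw":-0.2,"travel":[0,0,0.7],"turn":0},{"claw":-0.2,"travel":[0,0,0.7],"turn":0}]'>o.txt;  python3 - <<'E'
from h import *
im=imaging.get_image("wrist");cv2.imwrite("pics/w4.png",im[:,:,::-1])
E
python3 st.py
```

```text
t 26.9 p [ 0.4587 -0.419   0.05  ] q [-0.9032  0.3854  2.1406  1.0163  0.1072 -2.7037] az -0.74 
 z: tilt 0.566 dir -0.733 closing az 0.817 yz 0.014 x_tool [-0.6106  0.5832 -0.5358] F [-0.6245  0.0549  0.3186] w 0.0855 0.0
clock: 27.3
position: [0.4589, -0.4192, 0.0512]
ee_rot: [0.263, 0.355, 0.892, -0.097]
contact_force: [0.3, 1.1, 3.3]
width: 0.0581
gripper_force: 37.7
t 27.3 p [ 0.4589 -0.4192  0.0512] q [-0.9031  0.3834  2.1405  1.0164  0.107  -2.7037] az -0.74 
 z: tilt 0.568 dir -0.733 closing az 0.817 yz 0.013 x_tool [-0.6099  0.5823 -0.5376] F [0.3373 1.0914 3.3085] w 0.0581 37.7
t 27.85 p [ 0.4603 -0.4211  0.1973] q [-0.9031  0.1629  1.9568  0.2055  0.4597 -1.8751] az -0.741 
 z: tilt 0.577 dir -0.736 closing az 0.817 yz 0.011 x_tool [-0.6071  0.578  -0.5453] F [ 0.7663 -1.5424 -0.0223] w 0.0582 38.1
```

View pics/w4.png

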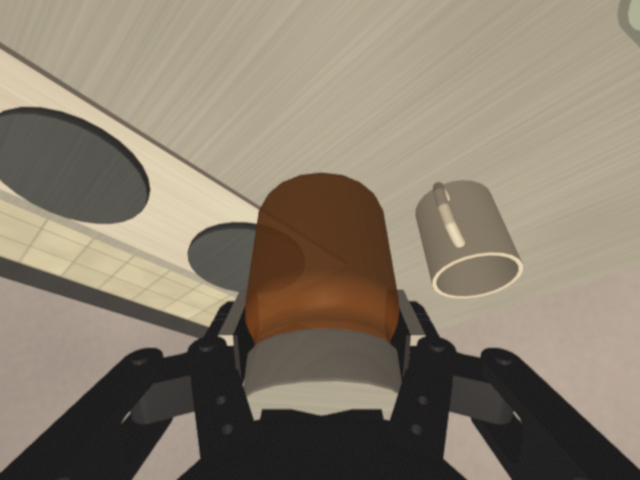

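```bash
python3 -m inch '[{"claw":-0.2,"travel":[0,0.15,0.08],"turn":0.02},{"claw":-0.2,"travel":[0,0.35,0.16],"turn":0.045},{"claw":-0.2,"travel":[0,0.56,0.24],"turn":0.07},{"claw":-0.2,"travel":[0,0.78,0.26],"turn":0.1},{"claw":-0.2,"travel":[0,1,0.26],"turn":0.13}]'>o.txt; python3 -m inch '[{"claw":-0.2,"travel":[0,0.2,0],"turn":0.025},{"claw":-0.2,"travel":[0,0.4,0],"turn":0.05},{"claw":-0.2,"travel":[0,0.6,0],"turn":0.08},{"claw":-0.2,"travel":[0,0.8,0],"turn":0.11},{"claw":-0.2,"travel":[0.02,1,0],"turn":0.13}]'>o.txt; python3 -m inch '[{"claw":-0.2,"travel":[0.02,0.2,0],"turn":0.025},{"claw":-0.2,"travel":[0.05,0.4,0],"turn":0.05},{"claw":-0.2,"travel":[0.05,0.6,0],"turn":0.07},{"claw":-0.2,"travel":[0.05,0.63,0],"turn":0.07},{"claw":-0.2,"travel":[0.05,0.63,0],"turn":0.07}]'>o.txt; python3 st.py
cat > bin.py <<'E'
from h import *
y=.276;o=np.array([.690,.187]);X=np.array([np.cos(y),np.sin(y)]);Y=np.array([-X[1],X[0]])
def W(bx,by,z): return np.r_[o+bx*X+by*Y,z]
s=get_state();p=s["position"];d=p[:2]-o;print("bin xyz",d@X,d@Y,p[2])
E
python3 - <<'E'
from bin import *
a=p
for w in[(-.105,-.02,.195),(-.045,-.02,.11),(-.025,-.02,.08),(-.021,-.02,.0635)]:
    b=W(*w);print(w,((b-a)/.2).round(3));a=b
E
```

```text
t 29.35 p [0.4711 0.1083 0.2406] q [-0.058  -0.1046  2.1048  0.3282  0.6352 -2.1254] az 0.226 
 z: tilt 0.563 dir 0.309 closing az 1.857 yz 0.014 x_tool [-0.8138 -0.2311 -0.5333] F [ 0.0674  0.2569 -1.0806] w 0.058 38.7
bin xyz -0.23203907741026222 -0.016042764087361164 0.24057722259219183
(-0.105, -0.02, 0.195) [ 0.617  0.154 -0.228]
(-0.045, -0.02, 0.11) [ 0.289  0.082 -0.425]
(-0.025, -0.02, 0.08) [ 0.096  0.027 -0.15 ]
(-0.021, -0.02, 0.0635) [ 0.019  0.005 -0.082]
```

```bash
python3 -m inch '[{"claw":-0.2,"travel":[0.2,0.05,-0.08],"turn":-0.003},{"claw":-0.2,"travel":[0.4,0.1,-0.15],"turn":-0.003},{"claw":-0.2,"travel":[0.617,0.154,-0.228],"turn":-0.003},{"claw":-0.2,"travel":[0.76,0.195,-0.44],"turn":-0.003},{"claw":-0.2,"travel":[0.83,0.215,-0.54],"turn":-0.003}]'; python3 -m inch '[{"claw":-0.2,"travel":[0.06,0.02,-0.1],"turn":0},{"claw":-0.2,"travel":[0.06,0.02,-0.1],"turn":0},{"claw":-0.2,"travel":[0.06,0.02,-0.1],"turn":0}]';python3 st.py; python3 - <<'E'
from bin import *
a=p
for w in[(-.025,-.02,.08),(-.021,-.02,.0635)]:
    b=W(*w);print(w,((b-a)/.2).round(3))
E
```

```text
clock: 29.85
position: [0.6397, 0.1486, 0.1305]
ee_rot: [0.274, -0.128, 0.952, 0.044]
contact_force: [-1.1, 0.2, -2.1]
width: 0.0578
gripper_force: 38.8
clock: 30.15
position: [0.6502, 0.1527, 0.1134]
ee_rot: [0.275, -0.128, 0.952, 0.044]
contact_force: [0.3, -0.1, -1.9]
width: 0.0577
gripper_force: 38.8
t 30.15 p [0.6502 0.1527 0.1134] q [ 0.0627  0.3332  1.97    0.4112  0.311  -2.1347] az 0.231 
 z: tilt 0.564 dir 0.294 closing az 1.843 yz 0.014 x_tool [-0.8162 -0.2198 -0.5344] F [ 0.3411 -0.052  -1.9267] w 0.0577 38.8
bin xyz -0.04763388152308458 -0.02214935496548192 0.1133783744564931
(-0.025, -0.02, 0.08) [ 0.106  0.041 -0.167]
(-0.021, -0.02, 0.0635) [ 0.125  0.047 -0.249]
```

```bash
python3 -m inch '[{"claw":-0.2,"travel":[0.06,0.02,-0.08],"turn":0},{"claw":-0.2,"travel":[0.106,0.035,-0.167],"turn":0},{"claw":-0.2,"travel":[0.106,0.035,-0.167],"turn":0}]'|grep -E "pos|con"; python3 -m inch '[{"claw":-0.2,"travel":[0.01,0.003,-0.04],"turn":0},{"claw":-0.2,"travel":[0.019,0.005,-0.07],"turn":0},{"claw":-0.2,"travel":[0.019,0.005,-0.07],"turn":0}]'|grep -E "pos|con";python3 st.py; python3 - <<'E'
from bin import *
im=imaging.get_image("wrist");cv2.imwrite("pics/w5.png",im[:,:,::-1])
E
```

```text
position: [0.6712, 0.1603, 0.0805]
contact_force: [-0.2, 1.4, -2.8]
position: [0.6755, 0.1617, 0.0678]
contact_force: [-0.9, -0.0, -2.3]
t 30.75 p [0.6755 0.1617 0.0678] q [ 0.0767  0.4304  1.9636  0.5498  0.2235 -2.2684] az 0.235 
 z: tilt 0.567 dir 0.294 closing az 1.844 yz 0.014 x_tool [-0.8144 -0.2203 -0.5368] F [-0.9346 -0.027  -2.3201] w 0.0584 38.8
bin xyz -0.020859695645583223 -0.020405999154343667 0.06775955771664531
```

View pics/w5.png

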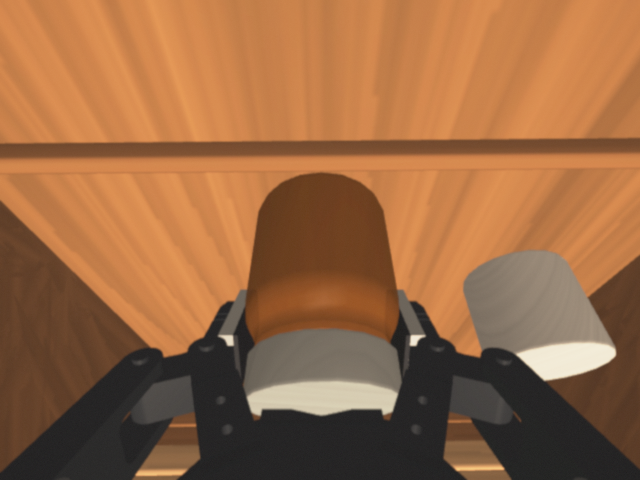

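```bash
python3 -m inch '[{"claw":-0.2,"travel":[0.012,0.003,-0.01],"turn":0},{"claw":-0.2,"travel":[0.02,0.006,-0.02],"turn":0},{"claw":-0.2,"travel":[0.02,0.006,-0.027],"turn":0},{"claw":-0.2,"travel":[0.02,0.006,-0.027],"turn":0}]'|grep -E "pos|con";python3 st.py
```

```text
position: [0.6808, 0.1634, 0.0633]
contact_force: [-0.6, 0.8, 3.0]
t 31.2 p [0.6808 0.1634 0.0633] q [ 0.0794  0.443   1.9578  0.5676  0.2145 -2.2852] az 0.236 
 z: tilt 0.57 dir 0.293 closing az 1.844 yz 0.013 x_tool [-0.8128 -0.2207 -0.5391] F [-0.6095  0.7908  3.0109] w 0.058 39.2
```

```bash
python3 -m inch '[{"claw":0.2,"travel":[0,0,0],"turn":0},{"claw":0.9,"travel":[0,0,0],"turn":0},{"claw":0.9,"travel":[0,0,0],"turn":0},{"claw":0.9,"travel":[0,0,0],"turn":0},{"claw":0.9,"travel":[0,0,0],"turn":0}]'; python3 -m inch '[{"claw":0.9,"travel":[-0.06,-0.018,0.1],"turn":0},{"claw":0.9,"travel":[-0.15,-0.045,0.25],"turn":0},{"claw":0.9,"travel":[-0.26,-0.075,0.44],"turn":0},{"claw":0.9,"travel":[-0.4,-0.115,0.65],"turn":0},{"claw":0.9,"travel":[-0.55,-0.155,0.8],"turn":0}]'; python3 -m inch '[{"claw":0.9,"travel":[0,0,0.2],"turn":0},{"claw":0.9,"travel":[0,0,0.2],"turn":0}]'>o.txt; python3 st.py; python3 - <<'E'
from bin import *
im=imaging.get_image("wrist");cv2.imwrite("pics/w6.png",im[:,:,::-1])
hsv=cv2.cvtColor(im,cv2.COLOR_RGB2HSV)
print("roughly jar pred base near edge",proj("wrist",W(-.022-.03,-.02,.012)),"rail rear",proj("wrist",W(-.062,-.02,.024)))
E
```

```text
clock: 31.7
position: [0.6796, 0.1632, 0.0614]
ee_rot: [0.276, -0.129, 0.952, 0.044]
contact_force: [0.3, 0.3, -0.2]
width: 0.0807
gripper_force: 0.0
clock: 32.2
position: [0.5699, 0.1318, 0.2244]
ee_rot: [0.277, -0.129, 0.951, 0.044]
contact_force: [0.3, -0.1, 1.0]
width: 0.081
gripper_force: 0.0
t 32.4 p [0.5725 0.132  0.2696] q [ 0.0227  0.0336  1.9044  0.2385  0.6532 -1.9668] az 0.227 
 z: tilt 0.58 dir 0.288 closing az 1.843 yz 0.01 x_tool [-0.8069 -0.22   -0.5482] F [0.1758 0.0821 0.9873] w 0.0817 0.0
bin xyz -0.12806588316484896 -0.020859889830379737 0.269638560756984
roughly jar pred base near edge [318.9628 127.2525] rail rear [318.9688 125.5885]
```

View pics/w6.png

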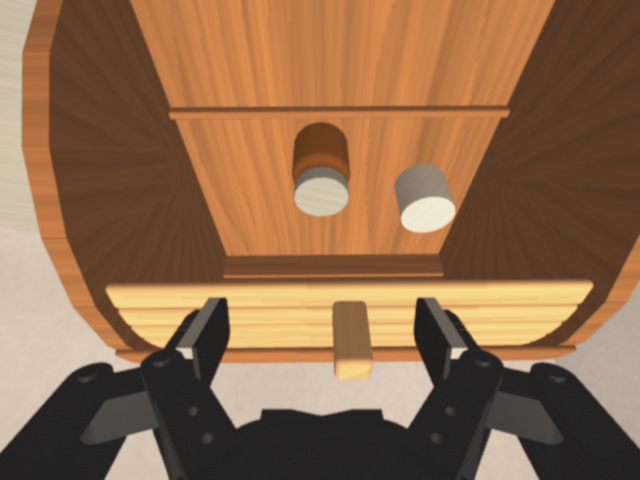

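```bash
python3 -m inch '[{"claw":0.3,"travel":[0.05,0.1,0.12],"turn":0},{"claw":0.3,"travel":[0.18,0.16,0.18],"turn":0},{"claw":0.3,"travel":[0.25,0.175,0.157],"turn":0},{"claw":0.3,"travel":[0.25,0.175,0.157],"turn":0}]'>o.txt; python3 st.py; python3 - <<'E'
from h import *
print((np.array([.654,.176,.250])-get_state()["position"])/.2)
E
```

```text
t 32.85 p [0.6201 0.1674 0.2901] q [ 0.0986  0.1078  1.7584  0.1577  0.7283 -1.8307] az 0.264 
 z: tilt 0.562 dir 0.296 closing az 1.845 yz 0.014 x_tool [-0.8167 -0.222  -0.5327] F [-1.7036 -0.5779 -0.2625] w 0.0555 0.0
[ 0.1695  0.0431 -0.2005]
```

```bash
python3 -m inch '[{"claw":0.3,"travel":[0.085,0.022,-0.1],"turn":0},{"claw":0.3,"travel":[0.17,0.043,-0.2],"turn":0},{"claw":0.3,"travel":[0.17,0.043,-0.2],"turn":0},{"claw":-0.7,"travel":[0.17,0.043,-0.2],"turn":0},{"claw":-0.7,"travel":[0.17,0.043,-0.2],"turn":0}]' 30; python3 -m inch '[{"claw":-0.7,"travel":[0,0,0],"turn":0},{"claw":-0.7,"travel":[0,0,0],"turn":0}]'; python3 st.py; python3 - <<'E'
from bin import *
r=np.hypot(d@X,p[2]-.03);a0=np.arctan2(p[2]-.03,-(d@X));print("radius",r,"angle",a0,"q",a0-.209)
P=lambda q:np.r_[-.222*np.cos(.209+q)*X,.222*np.sin(.209+q)]
for k,st in enumerate([(1.2,[1.13,1.05,.96,.87,.78]),(.78,[.69,.6,.5,.4,.3]),(.3,[.22,.15,.1,.05,.0]),(0,[-.03,-.05])]):
    print(st[0],[ ((P(q)-P(st[0]))/.2).round(3).tolist() for q in st[1]])
E
```

```text
clock: 33.35
position: [0.6529, 0.1754, 0.253]
ee_rot: [0.275, -0.129, 0.952, 0.044]
contact_force: [0.4, 0.6, 0.4]
width: 0.0277
gripper_force: 0.0
clock: 33.55
position: [0.6529, 0.1754, 0.2534]
ee_rot: [0.276, -0.129, 0.951, 0.044]
contact_force: [-0.7, -0.9, -0.6]
width: 0.0238
gripper_force: 30.9
t 33.55 p [0.6529 0.1754 0.2534] q [ 0.1089  0.1859  1.7604  0.1647  0.6436 -1.8359] az 0.262 
 z: tilt 0.566 dir 0.293 closing az 1.844 yz 0.013 x_tool [-0.8145 -0.2217 -0.5361] F [-0.7178 -0.8675 -0.562 ] w 0.0238 30.9
bin xyz -0.038836627961865905 -0.0010855381263787838 0.25343492929992867
radius 0.22678503324230306 angle 1.3986994376992656 q 1.1896994376992656
1.2 [[-0.073, -0.021, -0.015], [-0.156, -0.044, -0.039], [-0.246, -0.07, -0.074], [-0.332, -0.094, -0.117], [-0.415, -0.117, -0.168]]
0.78 [[-0.078, -0.022, -0.059], [-0.15, -0.043, -0.124], [-0.224, -0.063, -0.205], [-0.289, -0.082, -0.292], [-0.346, -0.098, -0.386]]
0.3 [[-0.039, -0.011, -0.079], [-0.067, -0.019, -0.151], [-0.085, -0.024, -0.203], [-0.1, -0.028, -0.257], [-0.112, -0.032, -0.311]]
0 [[-0.006, -0.002, -0.033], [-0.01, -0.003, -0.055]]
```

```bash
python3 -m inch '[{"claw":-0.7,"travel":[-0.073,-0.021,-0.015],"turn":0},{"claw":-0.7,"travel":[-0.156,-0.044,-0.039],"turn":0},{"claw":-0.7,"travel":[-0.246,-0.07,-0.074],"turn":0},{"claw":-0.7,"travel":[-0.332,-0.094,-0.117],"turn":0},{"claw":-0.7,"travel":[-0.415,-0.117,-0.168],"turn":0}]'|grep -E "pos|con|wid"; python3 -m inch '[{"claw":-0.7,"travel":[-0.078,-0.022,-0.059],"turn":0},{"claw":-0.7,"travel":[-0.15,-0.043,-0.124],"turn":0},{"claw":-0.7,"travel":[-0.224,-0.063,-0.205],"turn":0},{"claw":-0.7,"travel":[-0.289,-0.082,-0.292],"turn":0},{"claw":-0.7,"travel":[-0.346,-0.098,-0.386],"turn":0}]'|grep -E "pos|con|wid"; python3 st.py; python3 - <<'E'
from bin import *
a0=np.arctan2(p[2]-.03,-(d@X));print(np.hypot(d@X,p[2]-.03),a0-.209)
E
```

```text
position: [0.5735, 0.1531, 0.2236]
contact_force: [5.4, 5.7, 0.5]
width: 0.0235
position: [0.5019, 0.133, 0.1451]
contact_force: [0.8, 10.4, 3.4]
width: 0.0234
t 34.55 p [0.5019 0.133  0.1451] q [ 0.0299  0.087   2.2246  0.485   0.3061 -2.2368] az 0.259 
 z: tilt 0.573 dir 0.292 closing az 1.845 yz 0.012 x_tool [-0.8106 -0.2214 -0.5421] F [ 0.8166 10.4059  3.3935] w 0.0234 36.3
bin xyz -0.1956944992207688 -0.0007104225451483359 0.14507664726612418
0.22702196319140458 0.3225806885389061
```

```bash
python3 -m inch '[{"claw":-0.7,"travel":[-0.039,-0.011,-0.079],"turn":0},{"claw":-0.7,"travel":[-0.067,-0.019,-0.151],"turn":0},{"claw":-0.7,"travel":[-0.085,-0.024,-0.203],"turn":0},{"claw":-0.7,"travel":[-0.1,-0.028,-0.257],"turn":0},{"claw":-0.7,"travel":[-0.114,-0.032,-0.32],"turn":0}]'|grep -E "pos|con|wid"; python3 -m inch '[{"claw":-0.7,"travel":[-0.006,-0.002,-0.03],"turn":0},{"claw":-0.7,"travel":[-0.006,-0.002,-0.04],"turn":0},{"claw":-0.7,"travel":[-0.006,-0.002,-0.04],"turn":0}]'|grep -E "pos|con|wid"; python3 st.py; python3 - <<'E'
from bin import *
a0=np.arctan2(p[2]-.03,-(d@X));print(np.hypot(d@X,p[2]-.03),a0-.209)
E
```

```text
position: [0.4797, 0.127, 0.0879]
contact_force: [-13.0, -21.9, 9.7]
width: 0.0238
position: [0.4788, 0.1267, 0.0832]
contact_force: [-10.6, -22.2, 2.8]
width: 0.0235
t 35.35 p [0.4788 0.1267 0.0832] q [ 0.0386  0.1799  2.3432  0.9463  0.1387 -2.7041] az 0.259 
 z: tilt 0.548 dir 0.256 closing az 1.831 yz -0.003 x_tool [-0.8246 -0.2213 -0.5206] F [-10.6317 -22.2178   2.7516] w 0.0235 41.1
bin xyz -0.2196672344928974 -0.00042500457725105456 0.08324313490830683
0.22602770919650922 0.028794959971954637
```

```bash
for i in 1 2; do python3 -m inch '[{"claw":-0.7,"travel":[0,0,-0.04],"turn":0},{"claw":-0.7,"travel":[0,0,-0.06],"turn":0},{"claw":-0.7,"travel":[0,0,-0.06],"turn":0}]'|grep -E "pos|con|wid"; done; python3 st.py; python3 - <<'E'
from bin import *
a0=np.arctan2(p[2]-.03,-(d@X));print(np.hypot(d@X,p[2]-.03),a0-.209)
E
```

```text
position: [0.4777, 0.1265, 0.0754]
contact_force: [-16.6, -33.5, 5.0]
width: 0.0236
position: [0.4778, 0.1267, 0.0704]
contact_force: [-32.4, -60.5, 33.5]
width: 0.0237
t 35.95 p [0.4778 0.1267 0.0704] q [ 0.0566  0.208   2.349   0.963   0.1061 -2.7043] az 0.259 
 z: tilt 0.53 dir 0.229 closing az 1.821 yz -0.012 x_tool [-0.8344 -0.2193 -0.5057] F [-32.3669 -60.4672  33.5059] w 0.0237 58.5
bin xyz -0.22058555582211006 -0.00019174354276479247 0.07038541491975588
0.22425202156411003 -0.027922650365630075
```

```bash
python3 -m inch '[{"claw":0.4,"travel":[0,0,0],"turn":0},{"claw":0.4,"travel":[0,0,0],"turn":0},{"claw":0.4,"travel":[0,0,0],"turn":0},{"claw":0.4,"travel":[0,0,0],"turn":0}]'; python3 -m inch '[{"claw":0.4,"travel":[-0.1,-0.03,0.1],"turn":0},{"claw":0.4,"travel":[-0.2,-0.06,0.25],"turn":0},{"claw":0.4,"travel":[-0.3,-0.1,0.4],"turn":0},{"claw":0.4,"travel":[-0.35,-0.3,0.6],"turn":0},{"claw":0.4,"travel":[-0.35,-0.5,0.8],"turn":0}]'; python3 -m inch '[{"claw":0.4,"travel":[0,-0.25,0.1],"turn":-0.04},{"claw":0.4,"travel":[0,-0.5,0.1],"turn":-0.08},{"claw":0.4,"travel":[0,-0.75,0.1],"turn":-0.12},{"claw":0.4,"travel":[0,-1,0.1],"turn":-0.15},{"claw":0.4,"travel":[0,-1,0.1],"turn":-0.15}]'>o.txt;python3 st.py; python3 - <<'E'
from h import *
n=[imaging.get_image(c)[:,:,::-1] for c in("top","scene")]
a=cv2.imread("pics/top0.png");b=cv2.imread("pics/scene0.png")
for x,y in((a,n[0]),(b,n[1])): print(np.abs(x.astype(int)-y).max(2)[70:310,70:330].__gt__(40).sum())
st=lambda im,c,f:cv2.resize(im[c[0]:c[1],c[2]:c[3]],(400,300),interpolation=2)
t=(240,315,130,230);u=(205,280,180,280)
cv2.imwrite("pics/f.png",np.vstack([np.hstack([st(a,t,0),st(n[0],t,0)]),np.hstack([st(b,u,0),st(n[1],u,0)])]))
E
```

```text
clock: 36.35
position: [0.4824, 0.1362, 0.0708]
ee_rot: [0.26, -0.126, 0.957, 0.035]
contact_force: [-0.1, 0.6, -0.3]
width: 0.0599
gripper_force: 0.0
clock: 36.85
position: [0.4097, 0.0471, 0.2216]
ee_rot: [0.259, -0.129, 0.956, 0.035]
contact_force: [2.1, -0.7, -0.4]
width: 0.0599
gripper_force: 0.0
t 37.35 p [ 0.4132 -0.1593  0.2417] q [-0.7233 -0.1651  2.133   0.3751  0.7328 -2.3039] az -0.368 
 z: tilt 0.533 dir -0.22 closing az 1.356 yz -0.003 x_tool [-0.8419  0.1827 -0.5078] F [ 0.275  -0.0399  0.0642] w 0.0601 0.0
3738
3749
```

View pics/f.png

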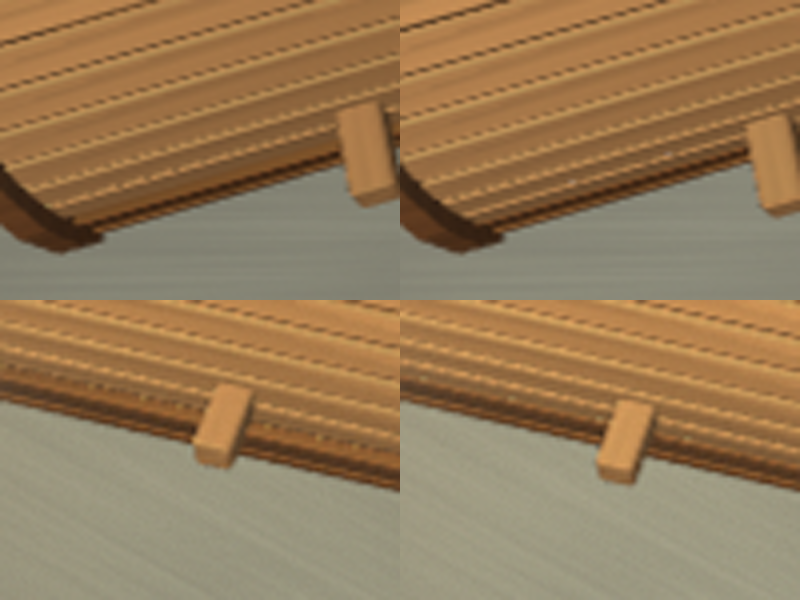

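```bash
python3 - <<'E'
from h import *
y=.276;o=np.array([.690,.187]);X=np.array([np.cos(y),np.sin(y)])
for n,a,b in(("start",(217.5,288),(228.75,243.75)),("now",(220.5,291.25),(230,245.5))):
    P,e=two(("top",*a),("scene",*b));bx=(P[:2]-o)@X;print(n,P,e,"q",np.arctan2(P[2]-.03,-bx)-.209-np.arctan2(12,237))
E
```

```text
start [0.4728 0.1435 0.0645] 0.0026070302599482845 q -0.1044357102056675
now [0.4653 0.1313 0.0882] 0.003991249796384257 q -0.013095304203237311
```

```bash
python3 -c "
from rig import ticket;print(ticket.sign_off())"
```

```text
the job is handed in; nothing more can be done
None
```

The job is handed in at about 37 s of the 72 s allowed: the amber jar stands upright behind the rail beside the tin, and the cover is rolled shut. The last pictures and a firm stop on the final push both suggest it is fully shut, but I could not measure that to within 0.04 rad. The hand-in returned no verdict.

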